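Put the stitching bench in order

ROBOT

A 6-joint arm with a two-finger parallel gripper is mounted at the origin on a cart in front of the work surface, level with it; the furniture and walls round the work are solid. World frame = base frame: x ahead of the robot, y to its left, z up, the work surface at z = 0. Lengths are in m, angles in rad, forces in N, time in s.
With the tool pointing down it reaches from about 0.325 to 0.9 m from the base axis. Payload 6.1 kg.
Tool frame: the origin (TCP) lies between the finger pads; the fingertips stand 25 mm ahead of it and the grasp point (between the pads) lies 6 mm ahead of it; z points along the fingers, y is the line along which they close (so a half turn about z gives the same grasp; the last joint's range is limited). The gripper opens to 85 mm and grips with 20 to 120 N. Pads are 22 mm wide; open, the fingers measure 114 mm over their backs; the gripper's body (76 mm by 85 mm) begins 54 mm behind the grasp point. The pads swing forward as they close: fully open they stand 13 mm farther back than shut.
Start: joints at [-1.27, 0.22, 1.526, -0, 1.395, -0.126], TCP at [0.259, -0.569, 0.256] pointing down, gripper open.
Joint ranges: [-2.98, 2.98], [-0.91, 2.08], [0.09, 2.57], [-1.24, 4.39], [0.2, 2.65], [-2.68, 2.68]. Speed limits (rad/s): [2.57, 2.57, 3.01, 3.14, 3.14, 3.14].

INTERFACE

Orientations are given as a unit quaternion [x, y, z, w].
In Python, from bench import monitor, vision, robot gives the robot as it stands. The module is installed in compiled form; this text tells all that it offers.
- The arm moves only by the tool send_path, called as name([rows], argument=value, ...), one row to a line, values as JSON. Schema: {"type":"object","properties":{"deltas":{"type":"array","items":{"type":"array","items":{"type":"number"},"minItems":7,"maxItems":7},"minItems":1,"maxItems":12},"grip_n":{"type":"number"},"only":{"type":"string"},"quiet":{"type":"boolean"},"lines":{"type":"string"}},"required":["deltas"],"additionalProperties":false}. deltas is a list of rows, 1 to 12 of them, each of 7 numbers: the finger opening in m, then dx, dy, dz in m, then a rotation vector rx, ry, rz in rad; each row is the pose to reach, as a shift and turn from the pose commanded when the call began, along the tool's axes at that moment; what a row does not reach only later rows make up. A row lasts 1/12 s, in which the tool goes at most 0.0417 m and 0.125 rad, less where a joint would pass 70% of its speed; a pose out of reach is approached as far as the arm can. The fingers move at their own pace and stop on an object; grip_n is the grip in N (left out, the last holds). Time passes only in rows, so rows that do not move let the fingers close. The tool returns the time, the measured TCP pose, the force, the opening and the grip force at its end. only (a regular expression) keeps the lines of the reply that match it, lines (a string "A,B") keeps lines A to B, and quiet returns only ok. Input that does not fit is refused with a message, and nothing moves.
- monitor.read_state(): the state, without advancing time (a new reading comes with each control period).
- vision.snapshot(name): name is "scene" or "top" or "wrist"; returns a dict with "pixels" (400x640x3 uint8, red, green, blue), "intrinsics" (3x3 intrinsics, pixels), "dist_coeffs" ([k1, k2, p1, p2, k3] as OpenCV has them; the pictures are not rectified), "R" (3x3) and "t" (3): a world point X has camera coordinates R X + t. Camera axes: x right, y down, z forward; pixel columns grow to the right and rows downward; lengths in m; the calibration is good to about 2 mm. A picture is of the moment at which its call begins. There is no depth.
- robot.sign_off(): hands the job in; it is judged then, once.
The state is a dict: "time_s": time; "joints": joint angles; "joint_velocities": joint speeds; "effort": joint torques, N m; "tcp_pos": TCP position; "eef_rot": TCP orientation; "contact_force": force on the tool from outside, world axes, zero at the start; "torque": the same for the moment, N m; "finger_gap": finger opening in m; "grip_force": force on a finger pad.
Only numpy, scipy, OpenCV 4.12 (cv2) and the standard library are available. Lean on these libraries where they do the work, as an engineer would, in place of code of your own. Each camera call takes 0.05 s, during which the arm holds its last target. There are 200 camera calls.

TASK

Put the five things left lying out in the middle of the bench away where their kind is kept: the black dye bottle upright in the free well beside the brown bottle, the red and the blue thread spool each upright in an empty pocket of the spool tray, the dark punch and the bright snap setter each in an empty notch of the tool rest, across both rails like the punch already there. Leave the mallet and the orange clip where they lie.

Things in the scene. Friction and masses are not known exactly. Their poses are not given: they have to be found in the camera images.
- bottle_black: Loose black dye bottle with black cap, standing upright: round body 40 mm across up to about 55 mm high, then a shoulder and a 22 mm cap, 95 mm high in all, 70 g. Origin: centre of its underside; z axis up. Belongs in the free well of the bottle block.
- spool_red: Loose spool of red thread out on the bench (a like one by the drawer cabinet in the far left corner is no part of the job) with black flanges, upright: flanges 50 mm across, 45 mm high, 60 g. Origin on its underside, z axis up; the spool's centre line lies at x = -3 mm, y = +3 mm from the origin in its own axes. Belongs in the spool tray.
- spool_blue: Loose spool of blue thread out on the bench (a like one by the drawer cabinet in the far left corner is no part of the job) with off-white flanges, upright: flanges 44 mm across, 57 mm high, 60 g. Origin on its underside, z axis up; the spool's centre line lies at x = -4 mm, y = +3 mm from the origin in its own axes. Belongs in the spool tray.
- punch_dark: Loose dark steel drive punch lying on its side: a straight rod 15 mm thick, 107 mm long, 60 g; it does not roll. Origin: underside, at mid-length; y axis along the rod, z up. Belongs in the tool rest.
- setter_bright: Loose bright steel snap setter lying on its side: a straight rod 15 mm thick, 120 mm long, 75 g; it does not roll. Origin: underside, at mid-length; y axis along the rod, z up. Belongs in the tool rest.
- bottle_block: Fixed block of light wood, 80 (x) x 156 (y) x 32 mm high, with two round wells 53 mm wide, chamfered at the mouth, well floors 10 mm above the origin. Origin: centre of the underside, z up. The free well is centred at x = 0, y = -38 mm; the well at y = +38 mm holds a brown dye bottle (fixed), its top 105 mm above the origin.
- spool_tray: Fixed wooden tray, 160 x 160 x 18 mm high, with four pockets 72 mm square; walls 5 mm thick, pocket floor 5 mm above the origin. Origin: centre of the underside, z up. Empty pockets are centred at (x, y) = (-39, +39) and (+39, -39) mm; either spool may go in either. That at (+39, +39) holds a cream spool 56 mm wide, 51 mm high, that at (-39, -39) a wax block 17 mm high (both fixed).
- tool_rest: Fixed wooden base, 124 (x) x 168 (y) x 10 mm, with two 14 mm rails along y at x = -34 and +34 mm. Origin: centre of the underside, z up. Notch floors 24 mm up; 12 mm ridges, rising to 36 mm, leave notches 36 mm wide at y = -48, 0 and +48 mm. Tools lie along x. A bright punch (fixed) fills y = +48; y = 0 and y = -48 mm are empty; either tool may go in either, either way round.
- mallet: Mallet with a round tan rawhide head and wooden handle, 279 mm long along its y axis (head at the -y end), 84 mm across the head, 47 mm high, lying loose beyond the work. Origin: underside at mid-length. To be left where it lies.
- spring_clip: Small orange spring clip with two wire loops, 34 x 30 x 39 mm, standing loose behind the work. Origin: centre of the underside. To be left where it lies.
There are look-alikes about, which are no part of the job. Of the things that look like the spool_blue, take the one that is farthest to the robot's right at the start.

How it is judged:
By the outcome, as a careful person would: the job done as asked, in the order asked, and still so for the second after the job is handed in, with the robot touching nothing.
It also fails if it takes over 120 s, if anything falls off the work surface, if the arm or the gripper's body presses on something with over 40 N, if the wrist force passes 120 N, or if a joint passes its speed limit or range.

## Working session

There is one attempt and no reset: what is moved stays moved. The work goes in short steps, Python scripts to look and compute and a tool call to move; the robot and the scene stay as the last step left them, time stands still between calls to the robot, and variables do not carry over. Pictures are saved under pics/ and viewed, at most 14 in all, crops included, and the job is handed in when it is done.

```bash
mkdir -p pics
```

Create h.py:
```python
import numpy as np, cv2
from bench import monitor, vision, robot
from scipy.spatial.transform import Rotation as Rn
def snap(n):
    s=vision.snapshot(n); s['img']=cv2.cvtColor(np.asarray(s['pixels']),cv2.COLOR_RGB2BGR); return s
def ray(s,u,v):
    K=np.array(s['intrinsics']);d=np.array(s['dist_coeffs'])
    p=cv2.undistortPoints(np.array([[[u,v]]],float),K,d)[0,0]
    R=np.array(s['R']);t=np.array(s['t']); return -R.T@t, R.T@np.array([p[0],p[1],1])
def onz(s,u,v,z):
    o,d=ray(s,u,v); return o+d*(z-o[2])/d[2]
def proj(s,X):
    r=cv2.Rodrigues(np.array(s['R']))[0]
    return cv2.projectPoints(np.array(X,float).reshape(-1,1,3),r,np.array(s['t'],float),np.array(s['intrinsics']),np.array(s['dist_coeffs']))[0][:,0]
def rel(target):
    st=monitor.read_state(); R=Rn.from_quat(st['eef_rot']).as_matrix()
    return R.T@(np.array(target)-np.array(st['tcp_pos']))
```

Run:
```python
from h import *
import pickle
for n in('scene','top'):
    s=snap(n); cv2.imwrite(f'pics/{n}0.png',s['img']); pickle.dump(s,open(n+'.pkl','wb')); print(n,-np.array(s['R']).T@s['t'])
st=monitor.read_state(); print(st); print(Rn.from_quat(st['eef_rot']).as_matrix().round(3))
```

```text
scene [-0.03359719  0.54628357  0.65417173]
top [ 0.46305063 -0.00746859  0.98502699]
{'time_s': 0.1, 'joints': array([-1.27013713e+00,  2.21161686e-01,  1.52751172e+00,  6.81423120e-06,
        1.39472027e+00, -1.26134872e-01]), 'joint_velocities': array([ 0.00020124, -0.00265963, -0.00310276, -0.00048718, -0.00107253,
       -0.00093903]), 'effort': array([ 1.33315501e-03, -4.98242104e+01, -3.90548015e+01, -4.81241773e-05,
        5.59281223e-03, -7.80589204e-06]), 'tcp_pos': array([ 0.25854688, -0.56845124,  0.25529172]), 'eef_rot': array([ 9.77316858e-01,  2.11780425e-01, -7.51399508e-05, -8.97379641e-04]), 'contact_force': array([-0.07680255,  0.14015119,  0.93763317]), 'torque': array([0.0353783 , 0.04039875, 0.0068079 ]), 'grip_force': 0.0, 'finger_gap': 0.08588019085108776}
[[ 0.91   0.414 -0.001]
 [ 0.414 -0.91   0.002]
 [ 0.    -0.002 -1.   ]]
```

View pics/scene0.png

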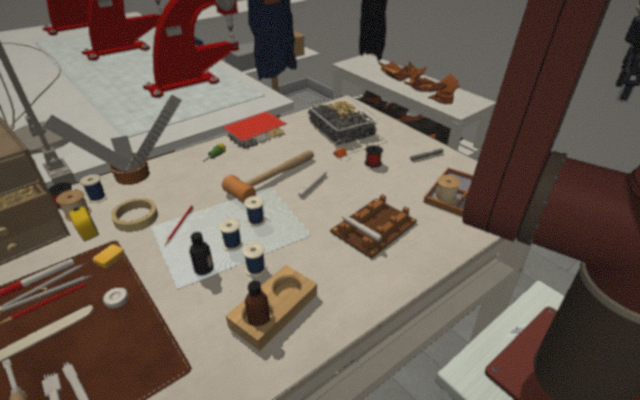

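View pics/top0.png

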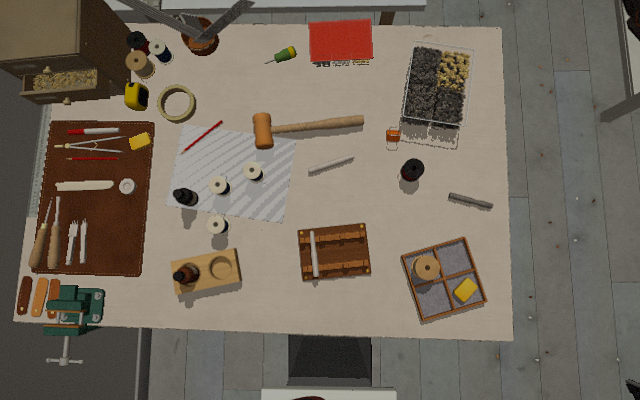

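The top view (up = ahead, left = robot's left) shows:
- black bottle (184,197)
- red spool (412,170)
- dark punch (470,201)
- bright setter (331,165)
- block (206,271), with its free well at (222,267)
- tool rest (334,251)
- tray (444,278)

There are four blue-spool candidates: (218,185), (253,171), (217,225), and one by the cabinet at (160,50). The one at (253,171) is farthest to the robot's right, so that's the one meant. I'll confirm it in a crop.

Create m.py:
```python
from h import *
import pickle
s=pickle.load(open('top.pkl','rb')); im=s['img']; hsv=cv2.cvtColor(im,cv2.COLOR_BGR2HSV)
a=cv2.resize(im[120:270,160:300],None,fx=4,fy=4,interpolation=cv2.INTER_CUBIC)[:,:400]
b=cv2.resize(im[150:320,295:495],None,fx=4,fy=4,interpolation=cv2.INTER_CUBIC)
cv2.imwrite('pics/cropA.png',cv2.resize(im[120:300,160:300],None,fx=3.3,fy=3.3,interpolation=cv2.INTER_CUBIC))
cv2.imwrite('pics/cropB.png',cv2.resize(im[150:330,295:500],None,fx=3.3,fy=3.3,interpolation=cv2.INTER_CUBIC))
for n,(u,v) in dict(a=(218,185),b=(253,171),c=(217,225)).items(): print(n,onz(s,u,v,.057).round(3))
print('red',onz(s,412,169,.045).round(3)); print('bot',onz(s,180,196,.095).round(3))
for n,(u0,v0,u1,v1) in dict(dark=(440,185,500,215),bright=(300,150,362,178)).items():
    c=im[v0:v1,u0:u1].astype(int); sat=hsv[v0:v1,u0:u1,1]; 
    bg=np.median(c.reshape(-1,3),0); m=(np.abs(c-bg).sum(2)>60)
    n_,l,stt,ce=cv2.connectedComponentsWithStats(m.astype(np.uint8)); k=1+np.argmax(stt[1:,4])
    ys,xs=np.nonzero(l==k); r=cv2.minAreaRect(np.stack([xs+u0,ys+v0],1).astype(np.float32)); P=cv2.boxPoints(r)
    W=np.array([onz(s,*p,.0075)[:2] for p in P]); print(n,r,W.mean(0).round(4)); print(W.round(3).tolist(), [np.linalg.norm(W[i]-W[i-1]).round(3) for i in range(4)])
```

```bash
python3 m.py
```

```text
a [0.627 0.261 0.057]
b [0.661 0.178 0.057]
c [0.531 0.26  0.057]
red [ 0.667 -0.202  0.045]
bot [0.595 0.337 0.095]
dark ((469.9544677734375, 202.02621459960938), (46.05244827270508, 10.176105499267578), 15.068489074707031) [ 0.5926 -0.3493]
[[0.595, -0.292], [0.62, -0.3], [0.59, -0.407], [0.566, -0.399]] [np.float64(0.111), np.float64(0.026), np.float64(0.111), np.float64(0.025)]
bright ((331.0923767089844, 166.7838897705078), (6.280174732208252, 49.62222671508789), 71.96571350097656) [ 0.6817 -0.0087]
[[0.67, 0.053], [0.709, -0.065], [0.694, -0.07], [0.655, 0.048]] [np.float64(0.016), np.float64(0.125), np.float64(0.016), np.float64(0.124)]
```

View pics/cropA.png

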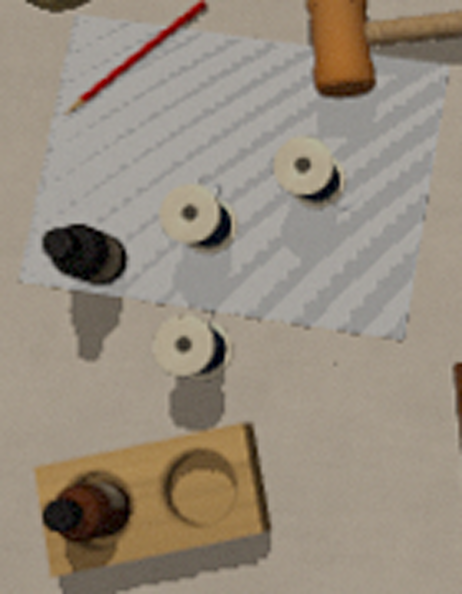

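View pics/cropB.png

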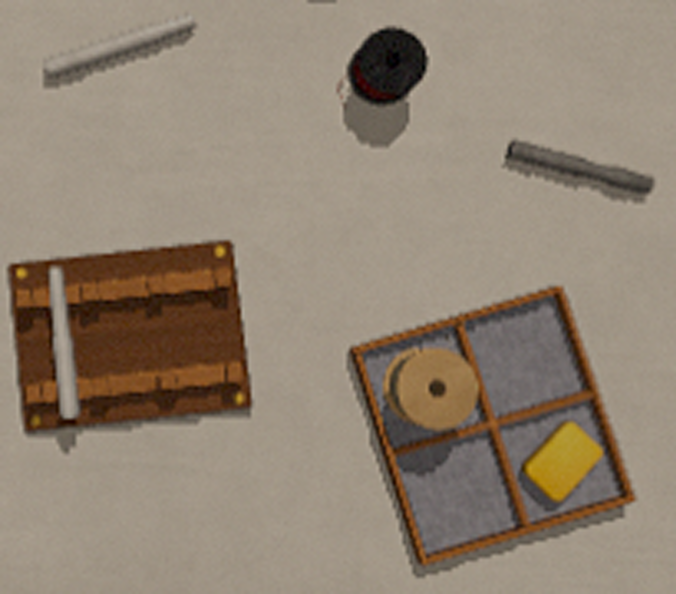

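Crop A confirms that the spool at full-image (253,171) is the rightmost blue one; the others are at (218,185) and (217,225). Crop B shows the two empty tray pockets at upper right and lower left, and the free notches to the right of the fixed punch. Next I'll convert these to world positions.

Create m2.py:
```python
from h import *
import pickle
s=pickle.load(open('top.pkl','rb')); sc=pickle.load(open('scene.pkl','rb'))
A=lambda u,v,z:onz(s,160+(u+.5)/3.3-.5,120+(v+.5)/3.3-.5,z)[:2]
B=lambda u,v,z:onz(s,295+(u+.5)/3.3-.5,150+(v+.5)/3.3-.5,z)[:2]
print('bottle',A(62,243,.095)); print('blue',A(304,167,.057)); print('red',B(393,62,.045))
print('well',A(201,487,.032))
def quad(f,P,z,n):
    W=np.array([f(*p,z) for p in P]); e=(W[0]+W[1]-W[2]-W[3]); # up dir
    print(n,W.mean(0).round(4),'up-yaw',np.degrees(np.arctan2(e[1],e[0])).round(1),[np.linalg.norm(W[i]-W[i-1]).round(3) for i in range(4)])
    return W.mean(0),e/np.linalg.norm(e)
def fr(c,e,x,y): return c+e*x+np.array([-e[1],e[0]])*y
c,e=quad(A,[(37,467),(247,424),(268,530),(57,574)],.032,'block'); print(' well',fr(c,e,0,-.038))
c,e=quad(B,[(10,265),(231,241),(251,405),(26,430)],.010,'rest'); print(' notches',fr(c,e,0,0),fr(c,e,0,-.048),fr(c,e,0,.048))
c,e=quad(B,[(350,349),(562,288),(634,497),(421,563)],.018,'tray'); print(' pockets UR',fr(c,e,.039,-.039),'LL',fr(c,e,-.039,.039))
for n,a,b in(('dark',(510,150),(652,186)),('bright',(46,72),(194,22))):
    p,q=B(*a,.008),B(*b,.008); d=q-p; print(n,(p+q)/2,np.linalg.norm(d),'yaw',np.degrees(np.arctan2(d[1],d[0])))
# scene check by 2nd view: where do these fall
print(proj(sc,[[.595,.337,.095],[.661,.178,.057],[.667,-.202,.045]]).round(0))
```

```bash
python3 m2.py
```

Create p.py:
```python
# p.py x y z closing_deg : shift+turn in tool axes to that TCP pose
import sys; from h import *
x,y,z,c=map(float,sys.argv[1:5]); st=monitor.read_state(); R=Rn.from_quat(st['eef_rot']).as_matrix()
yaw=np.arctan2(R[1,1],R[0,1]); d=(np.radians(c)-yaw+np.pi/2)%np.pi-np.pi/2
a=np.radians(c) if abs(((np.radians(c)-yaw)+np.pi)%(2*np.pi)-np.pi)<np.pi/2 else np.radians(c)+np.pi
T=np.array([[np.sin(a),np.cos(a),0],[-np.cos(a),np.sin(a),0],[0,0,-1]])
print('t',round(st['time_s'],2),'tcp',st['tcp_pos'].round(4),'q6',st['joints'][5].round(2),'shift',rel([x,y,z]).round(4),'turn',Rn.from_matrix(R.T@T).as_rotvec().round(3))
```

```bash
python3 p.py .595 .337 .22 -10
```

```text
bottle [0.60107552 0.3410375 ]
blue [0.66262202 0.18106756]
red [ 0.66879348 -0.2066262 ]
well [0.43282696 0.25420851]
block [0.4244 0.2895] up-yaw 13.6 [np.float64(0.078), np.float64(0.156), np.float64(0.077), np.float64(0.155)]
 well [0.43336009 0.25261438]
rest [ 0.4724 -0.0152] up-yaw 6.2 [np.float64(0.121), np.float64(0.165), np.float64(0.12), np.float64(0.165)]
 notches [ 0.47238833 -0.01521725] [ 0.47759378 -0.06293416] [0.46718288 0.03249966]
tray [ 0.4101 -0.2749] up-yaw 16.9 [np.float64(0.157), np.float64(0.161), np.float64(0.154), np.float64(0.159)]
 pockets UR [ 0.45877408 -0.30086544] LL [ 0.36147293 -0.24889923]
dark [ 0.5961723  -0.35115256] 0.10714272730855955 yaw -104.61783850008953
bright [ 0.68899462 -0.00854062] 0.11891180803617217 yaw -71.06228642489484
[[202. 234.]
 [256. 201.]
 [374. 150.]]Traceback (most recent call last):
  File "p.py", line 7, in <module>
    print('t',round(st['time_s'],2),'tcp',st['tcp_pos'].round(4),'q6',st['joints'][5].round(2),'shift',rel([x,y,z]).round(4),'turn',Rn.from_matrix(R.T@T).as_rotvec().round(3))
                                                                                                                                    ~~~~~~~~~~~~~~^^^^^^^
  File "scipy/spatial/transform/_rotation.pyx", line 1143, in scipy.spatial.transform._rotation.Rotation.from_matrix
ValueError: Non-positive determinant (left-handed or null coordinate frame) in rotation matrix 0: [[-5.65736018e-01  8.24586383e-01 -2.33223803e-04]
 [ 8.24584855e-01  5.65735475e-01  1.78587484e-03]
 [-1.60455106e-03 -8.18020908e-04  9.99998378e-01]].
```

```bash
sed -i 's/^T=.*/T=np.array([[-np.sin(a),np.cos(a),0],[np.cos(a),np.sin(a),0],[0,0,-1]])/' p.py
python3 p.py .54 .341 .255 14
```

```text
t 0.1 tcp [ 0.2585 -0.5685  0.2553] q6 -0.13 shift [ 0.6327 -0.7114  0.0017] turn [-1.000e-03 -1.000e-03 -1.388e+00]
```

send_path([
  [0.085, 0.633, -0.711, 0, 0, 0, -1.388],
  [0.085, 0.633, -0.711, 0, 0, 0, -1.388],
  [0.085, 0.633, -0.711, 0, 0, 0, -1.388],
  [0.085, 0.633, -0.711, 0, 0, 0, -1.388],
  [0.085, 0.633, -0.711, 0, 0, 0, -1.388],
  [0.085, 0.633, -0.711, 0, 0, 0, -1.388],
  [0.085, 0.633, -0.711, 0, 0, 0, -1.388],
  [0.085, 0.633, -0.711, 0, 0, 0, -1.388],
  [0.085, 0.633, -0.711, 0, 0, 0, -1.388],
  [0.085, 0.633, -0.711, 0, 0, 0, -1.388],
  [0.085, 0.633, -0.711, 0, 0, 0, -1.388],
  [0.085, 0.633, -0.711, 0, 0, 0, -1.388],
], grip_n=30)

```text
time_s: 1.1
tcp_pos: [0.4067, -0.0893, 0.2562]
eef_rot: [0.613, 0.79, 0.0, 0.0]
contact_force: [0.4, -0.8, 0.3]
finger_gap: 0.0852
grip_force: 0.0
```

```bash
python3 p.py .54 .341 .255 14
```

```text
t 1.1 tcp [ 0.4067 -0.0893  0.2562] q6 -0.66 shift [0.3839 0.2358 0.0012] turn [0.    0.    0.006]
```

send_path([
  [0.085, 0.384, 0.236, 0, 0, 0, 0],
  [0.085, 0.384, 0.236, 0, 0, 0, 0],
  [0.085, 0.384, 0.236, 0, 0, 0, 0],
  [0.085, 0.384, 0.236, 0, 0, 0, 0],
  [0.085, 0.384, 0.236, 0, 0, 0, 0],
  [0.085, 0.384, 0.236, 0, 0, 0, 0],
  [0.085, 0.384, 0.236, 0, 0, 0, 0],
  [0.085, 0.384, 0.236, 0, 0, 0, 0],
  [0.085, 0.384, 0.236, 0, 0, 0, 0],
  [0.085, 0.384, 0.236, 0, 0, 0, 0],
  [0.085, 0.384, 0.236, 0, 0, 0, 0],
  [0.085, 0.384, 0.236, 0, 0, 0, 0],
])

```text
time_s: 2.1
tcp_pos: [0.543, 0.3437, 0.2544]
eef_rot: [0.614, 0.789, 0.0, -0.001]
contact_force: [-1.1, -2.0, -0.4]
finger_gap: 0.085
grip_force: 0.0
```

Run:
```python
from h import *
s=snap('wrist'); im=s['img']; print(proj(s,[[.601,.341,.095],[.601,.341,0],[.4334,.2526,.032],[.6626,.181,.057]]).round(0).tolist(),(-s['R'].T@s['t']).round(3))
cv2.imwrite('pics/w1.png',im)
```

```bash
python3 p.py .601 .341 .055 14
```

```text
[[387.0, 207.0], [372.0, 178.0], [200.0, 227.0], [390.0, 341.0]] [0.524 0.423 0.372]
t 2.15 tcp [0.5425 0.3411 0.2545] q6 0.19 shift [-0.0144  0.0571  0.1993] turn [-0.002 -0.     0.003]
```

View pics/w1.png

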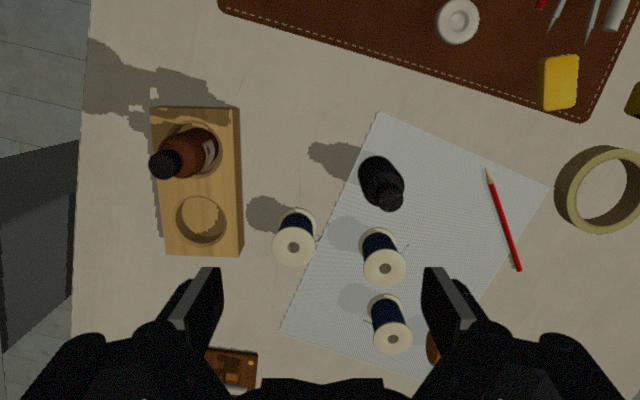

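The wrist view shows the cap at (389,198), the free well's mouth at (201,220) and the wanted blue spool at (393,339). Next I'll triangulate these across the views.

Create tri.py:
```python
from h import *
import pickle
T=pickle.load(open('top.pkl','rb')); S=pickle.load(open('scene.pkl','rb')); W=snap('wrist')
def tri(n,obs,z):
    M=np.zeros((3,3));b=np.zeros(3)
    for s,u,v in obs:
        o,d=ray(s,u,v); d/=np.linalg.norm(d);P=np.eye(3)-np.outer(d,d);M+=P;b+=P@o
    print(n,np.linalg.solve(M,b).round(4),'on-plane',[onz(s,u,v,z)[:2].round(4).tolist() for s,u,v in obs])
tri('cap',[(T,178.8,193.6),(W,389,198),(S,197,236)],.095)
tri('well',[(T,220.9,267.6),(W,201,220),(S,288,283)],.032)
tri('blue',[(T,252.1,170.6),(W,393,339),(S,255,202)],.057)
```

```bash
python3 tri.py; grep -c . h.py; python3 -c "
from h import *
s=snap('top');print(s['dist_coeffs'],s['intrinsics'])"
```

```text
cap [0.6017 0.3439 0.088 ] on-plane [[0.6004, 0.3402], [0.5993, 0.3461], [0.5952, 0.3469]]
well [0.4329 0.2545 0.0323] on-plane [[0.432, 0.2534], [0.4331, 0.2577], [0.4355, 0.252]]
blue [0.663  0.1804 0.0554] on-plane [[0.6618, 0.1803], [0.6642, 0.1806], [0.6597, 0.1819]]
17
[-0.01830191  0.          0.          0.          0.        ] [[398.33843639   0.         318.68335503]
 [  0.         398.33843639 196.17353364]
 [  0.           0.           1.        ]]
```

```bash
python3 p.py .600 .3437 .055 14
```

```text
t 2.25 tcp [0.5425 0.3383 0.2552] q6 0.19 shift [-0.0085  0.0575  0.2001] turn [-0.002  0.001  0.001]
```

send_path([
  [0.085, -0.0085, 0.0575, 0, 0, 0, 0],
  [0.085, -0.0085, 0.0575, 0.04, 0, 0, 0],
  [0.085, -0.0085, 0.0575, 0.08, 0, 0, 0],
  [0.085, -0.0085, 0.0575, 0.08, 0, 0, 0],
  [0.085, -0.0085, 0.0575, 0.08, 0, 0, 0],
  [0.085, -0.0085, 0.0575, 0.08, 0, 0, 0],
])

```text
time_s: 2.75
tcp_pos: [0.6013, 0.3433, 0.1784]
eef_rot: [0.616, 0.788, 0.001, 0.0]
contact_force: [0.8, 0.0, 0.5]
finger_gap: 0.0849
grip_force: 0.0
```

```bash
python3 p.py .600 .3437 .055 14
```

```text
t 2.75 tcp [0.6013 0.3433 0.1784] q6 0.16 shift [ 0.0007 -0.0013  0.1234] turn [ 0.001 -0.    -0.001]
```

send_path([
  [0.085, 0, -0.001, 0.04, 0, 0, 0],
  [0.085, 0, -0.001, 0.08, 0, 0, 0],
  [0.085, 0, -0.001, 0.11, 0, 0, 0],
  [0.085, 0, -0.001, 0.123, 0, 0, 0],
  [0.085, 0, -0.001, 0.123, 0, 0, 0],
  [0.04, 0, -0.001, 0.123, 0, 0, 0],
  [0.03, 0, -0.001, 0.123, 0, 0, 0],
  [0.03, 0, -0.001, 0.123, 0, 0, 0],
  [0.03, 0, -0.001, 0.123, 0, 0, 0],
  [0.03, 0, -0.001, 0.123, 0, 0, 0],
  [0.03, 0, -0.001, 0.123, 0, 0, 0],
  [0.03, 0, -0.001, 0.123, 0, 0, 0],
], grip_n=30)

```text
time_s: 3.75
tcp_pos: [0.6018, 0.3445, 0.0567]
eef_rot: [0.616, 0.788, 0.002, 0.001]
contact_force: [0.5, 0.0, 6.2]
finger_gap: 0.0389
grip_force: 29.9
```

```bash
python3 p.py .4333 .2545 .18 14
```

```text
t 3.75 tcp [0.6018 0.3445 0.0567] q6 0.16 shift [-0.0465 -0.1847 -0.1243] turn [ 0.005 -0.001 -0.   ]
```

send_path([
  [0.03, 0, 0, -0.04, 0, 0, 0],
  [0.03, 0, 0, -0.08, 0, 0, 0],
  [0.03, 0, 0, -0.12, 0, 0, 0],
  [0.03, -0.01, -0.04, -0.12, 0, 0, 0],
  [0.03, -0.0465, -0.185, -0.12, 0, 0, 0],
  [0.03, -0.0465, -0.185, -0.12, 0, 0, 0],
  [0.03, -0.0465, -0.185, -0.12, 0, 0, 0],
  [0.03, -0.0465, -0.185, -0.12, 0, 0, 0],
  [0.03, -0.0465, -0.185, -0.12, 0, 0, 0],
  [0.03, -0.0465, -0.185, -0.12, 0, 0, 0],
  [0.03, -0.0465, -0.185, -0.12, 0, 0, 0],
])

```text
time_s: 4.67
tcp_pos: [0.4329, 0.2544, 0.1748]
eef_rot: [0.616, 0.788, 0.002, 0.001]
contact_force: [0.8, 1.1, -0.4]
finger_gap: 0.0386
grip_force: 30.7
```

```bash
python3 p.py .4333 .2545 .0665 14
```

Run:
```python
from h import *
s=snap('wrist'); cv2.imwrite('pics/w2.png',s['img']); print(proj(s,[[.4333,.2545,.032]]))
```

```text
t 4.67 tcp [0.4329 0.2544 0.1748] q6 0.13 shift [-0.      0.      0.1083] turn [ 0.003 -0.    -0.   ]
[[320.83063529 193.75393845]]
```

View pics/w2.png

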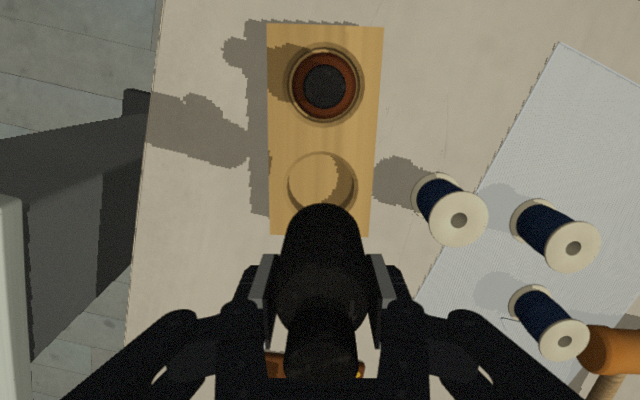

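The held bottle's lower edge is at (321,204), spanning columns 280–362. The well mouth is centred at about (322,184). I'll compare the two within this one view.

Run:
```python
from h import *
s=snap('wrist'); st=monitor.read_state(); t=st['tcp_pos'];R=Rn.from_quat(st['eef_rot']).as_matrix()
zb=t[2]-.0567
f=lambda p:(R.T@(p-t)).round(4)
print('base edge',f(onz(s,321,204,zb)),f(onz(s,280,245,zb)),f(onz(s,362,245,zb)))
print('well', [f(onz(s,u,v,.032)) for u,v in((322,152),(322,215),(287,184),(357,184))], 'cam',f(-s['R'].T@s['t']))
h=cv2.cvtColor(s['img'],cv2.COLOR_BGR2GRAY)
print([int(a) for a in h[146:212:2,322]])
```

```text
base edge [0.0214 0.0003 0.0567] [-0.0023 -0.0222  0.0567] [-0.0025  0.0228  0.0567]
well [array([0.0328, 0.001 , 0.1423]), array([-0.0176,  0.001 ,  0.1423]), array([ 0.008 , -0.026 ,  0.1422]), array([0.0079, 0.028 , 0.1423])] cam [ 0.0823  0.0006 -0.1179]
[138, 140, 141, 111, 125, 137, 137, 137, 139, 140, 141, 139, 138, 136, 137, 141, 138, 139, 138, 139, 139, 136, 138, 138, 138, 139, 140, 102, 74, 14, 2, 16, 0]
```

send_path([
  [0.03, 0.004, 0.0005, 0.035, 0, 0, 0],
  [0.03, 0.004, 0.0005, 0.05, 0, 0, 0],
  [0.03, 0.004, 0.0005, 0.065, 0, 0, 0],
  [0.03, 0.004, 0.0005, 0.075, 0, 0, 0],
  [0.03, 0.004, 0.0005, 0.085, 0, 0, 0],
  [0.03, 0.004, 0.0005, 0.085, 0, 0, 0],
])

```text
time_s: 5.27
tcp_pos: [0.4304, 0.2575, 0.0863]
eef_rot: [0.616, 0.788, -0.001, -0.001]
contact_force: [-0.1, -0.3, -0.1]
finger_gap: 0.0387
grip_force: 30.7
```

```bash
python3 -c "
from h import *
s=snap('wrist');cv2.imwrite('pics/w3.png',s['img'][100:400,140:500])"
```

```text
(no output)
```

View pics/w3.png

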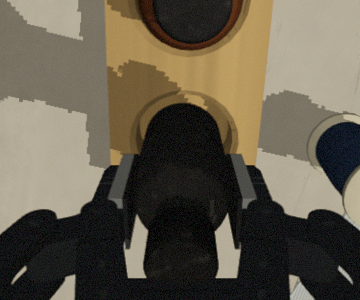

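The base sits concentric in the well mouth, with a gap of about 11 px at the far edge and 5–9 px at the sides. I'll lower it and release.

send_path([
  [0.03, 0, 0.0005, 0.007, 0, 0, 0],
  [0.03, 0, 0.0005, 0.014, 0, 0, 0],
  [0.03, 0, 0.0005, 0.0185, 0, 0, 0],
  [0.03, 0, 0.0005, 0.019, 0, 0, 0],
  [0.03, 0, 0.0005, 0.019, 0, 0, 0],
])

```text
time_s: 5.73
tcp_pos: [0.4314, 0.2579, 0.069]
eef_rot: [0.616, 0.788, -0.0, -0.0]
contact_force: [-0.1, 0.3, -0.4]
finger_gap: 0.0388
grip_force: 30.7
```

send_path([
  [0.062, 0, 0, 0, 0, 0, 0],
  [0.062, 0, 0, 0, 0, 0, 0],
  [0.062, 0, 0, 0, 0, 0, 0],
  [0.062, 0, 0, -0.03, 0, 0, 0],
  [0.062, 0, 0, -0.07, 0, 0, 0],
  [0.062, 0, 0, -0.11, 0, 0, 0],
  [0.062, 0, 0, -0.15, 0, 0, 0],
  [0.062, 0, 0, -0.15, 0, 0, 0],
])

```text
time_s: 6.4
tcp_pos: [0.4361, 0.2599, 0.2291]
eef_rot: [0.616, 0.788, 0.007, 0.004]
contact_force: [0.6, 0.8, 1.4]
finger_gap: 0.062
grip_force: 0.0
```

```bash
python3 p.py .668 -.207 .17 20;python3 p.py .668 -.207 .17 -45; python3 -c "
from h import *
s=snap('wrist');cv2.imwrite('pics/w4.png',s['img'][0:300,140:500])"
```

```text
t 6.4 tcp [0.4361 0.2599 0.2291] q6 0.14 shift [-0.5092  0.1112  0.0597] turn [ 0.015 -0.001 -0.105]
t 6.4 tcp [0.4361 0.2599 0.2291] q6 0.14 shift [-0.5092  0.1112  0.0597] turn [ 0.013 -0.01   1.03 ]
```

View pics/w4.png

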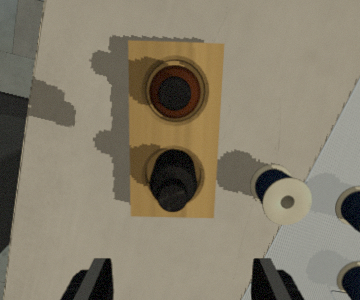

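The black bottle stands in the free well, crop (173,182). Next is the red spool.

```bash
python3 p.py .63 -.277 .21 -28
```

```text
t 6.45 tcp [0.4348 0.2593 0.2253] q6 0.14 shift [-0.5676  0.0596  0.0151] turn [ 0.01  -0.006  0.733]
```

send_path([
  [0.085, -0.568, 0.06, 0.015, 0, 0, 0.733],
  [0.085, -0.568, 0.06, 0.015, 0, 0, 0.733],
  [0.085, -0.568, 0.06, 0.015, 0, 0, 0.733],
  [0.085, -0.568, 0.06, 0.015, 0, 0, 0.733],
  [0.085, -0.568, 0.06, 0.015, 0, 0, 0.733],
  [0.085, -0.568, 0.06, 0.015, 0, 0, 0.733],
  [0.085, -0.568, 0.06, 0.015, 0, 0, 0.733],
  [0.085, -0.568, 0.06, 0.015, 0, 0, 0.733],
  [0.085, -0.568, 0.06, 0.015, 0, 0, 0.733],
  [0.085, -0.568, 0.06, 0.015, 0, 0, 0.733],
  [0.085, -0.568, 0.06, 0.015, 0, 0, 0.733],
  [0.085, -0.568, 0.06, 0.015, 0, 0, 0.733],
])

```text
time_s: 7.45
tcp_pos: [0.6024, -0.2135, 0.2047]
eef_rot: [0.857, 0.515, -0.0, -0.001]
contact_force: [-0.2, 1.0, -0.1]
finger_gap: 0.0852
grip_force: 0.0
```

```bash
python3 p.py .63 -.277 .21 -28
```

```text
t 7.45 tcp [ 0.6024 -0.2135  0.2047] q6 0.03 shift [-0.0431  0.0542 -0.0054] turn [-0.002 -0.    -0.001]
```

send_path([
  [0.085, -0.03, 0.045, -0.005, 0, 0, 0],
  [0.085, -0.03, 0.045, -0.005, 0, 0, 0],
  [0.085, -0.03, 0.045, -0.005, 0, 0, 0],
  [0.085, -0.03, 0.045, -0.005, 0, 0, 0],
])

```text
time_s: 7.78
tcp_pos: [0.6276, -0.2596, 0.2094]
eef_rot: [0.858, 0.514, -0.001, -0.001]
contact_force: [1.3, 0.9, 0.1]
finger_gap: 0.0852
grip_force: 0.0
```

Run:
```python
from h import *
s=snap('wrist'); cv2.imwrite('pics/w5.png',s['img']); print(proj(s,[[.668,-.207,.045],[.596,-.351,.008],[.4588,-.3009,.005]]).round(0))
```

```bash
python3 p.py .668 -.207 .21 -28
```

```text
[[336. 106.]
 [337. 266.]
 [200. 281.]]
t 7.83 tcp [ 0.6275 -0.2585  0.2096] q6 -0.02 shift [ 0.0645  0.0116 -0.0004] turn [-0.003 -0.    -0.   ]
```

View pics/w5.png

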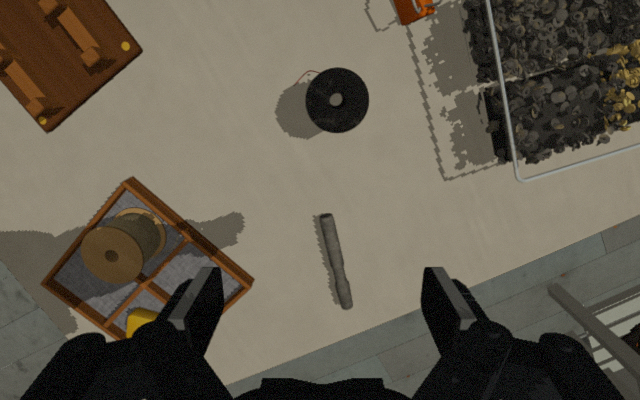

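The red spool is at (337,99), about 6 px above the prediction. That's a small constant wrist-camera bias. The punch's middle is at (336,262), the tray's centre is near (145,283), and the pocket matches its prediction.

```bash
python3 p.py .6685 -.2055 .040 -28
```

```text
t 7.83 tcp [ 0.6275 -0.2585  0.2096] q6 -0.02 shift [0.066  0.0118 0.1696] turn [-0.003 -0.    -0.   ]
```

send_path([
  [0.085, 0.033, 0.006, 0.02, 0, 0, 0],
  [0.085, 0.066, 0.012, 0.04, 0, 0, 0],
  [0.085, 0.066, 0.012, 0.08, 0, 0, 0],
  [0.085, 0.066, 0.012, 0.09, 0, 0, 0],
  [0.085, 0.066, 0.012, 0.09, 0, 0, 0],
  [0.085, 0.066, 0.012, 0.09, 0, 0, 0],
])

```text
time_s: 8.33
tcp_pos: [0.6689, -0.2058, 0.1209]
eef_rot: [0.857, 0.515, -0.001, -0.001]
contact_force: [0.3, -0.1, 0.2]
finger_gap: 0.0852
grip_force: 0.0
```

```bash
python3 p.py .6685 -.2055 .040 -28
```

```text
t 8.33 tcp [ 0.6689 -0.2058  0.1209] q6 0.08 shift [ 0.0001 -0.0004  0.0809] turn [-0.002  0.     0.   ]
```

send_path([
  [0.085, 0, 0, 0.04, 0, 0, 0],
  [0.085, 0, 0, 0.07, 0, 0, 0],
  [0.085, 0, 0, 0.081, 0, 0, 0],
  [0.085, 0, 0, 0.081, 0, 0, 0],
  [0.04, 0, 0, 0.081, 0, 0, 0],
  [0.04, 0, 0, 0.081, 0, 0, 0],
  [0.04, 0, 0, 0.081, 0, 0, 0],
  [0.04, 0, 0, 0.081, 0, 0, 0],
  [0.04, 0, 0, 0.081, 0, 0, 0],
  [0.04, 0, 0, 0.081, 0, 0, 0],
], grip_n=35)

```text
time_s: 9.17
tcp_pos: [0.672, -0.2077, 0.0438]
eef_rot: [0.857, 0.515, 0.001, 0.002]
contact_force: [-0.1, -0.8, 6.8]
finger_gap: 0.0488
grip_force: 36.8
```

send_path([
  [0.04, 0, 0, -0.02, 0, 0, 0],
  [0.04, 0, 0, -0.04, 0, 0, 0],
  [0.04, 0, 0, -0.08, 0, 0, 0],
  [0.04, 0, 0, -0.11, 0, 0, 0],
  [0.04, 0, 0, -0.11, 0, 0, 0],
])

```text
time_s: 9.58
tcp_pos: [0.6746, -0.2085, 0.1607]
eef_rot: [0.857, 0.515, 0.004, 0.006]
contact_force: [1.0, -0.4, 0.7]
finger_gap: 0.0493
grip_force: 36.5
```

```bash
python3 p.py .4588 -.3009 .151 -28
```

```text
t 9.58 tcp [ 0.6746 -0.2085  0.1607] q6 0.08 shift [-0.1829 -0.1473  0.0073] turn [ 0.015 -0.001 -0.   ]
```

send_path([
  [0.04, -0.183, -0.147, 0.007, 0, 0, 0],
  [0.04, -0.183, -0.147, 0.007, 0, 0, 0],
  [0.04, -0.183, -0.147, 0.007, 0, 0, 0],
  [0.04, -0.183, -0.147, 0.007, 0, 0, 0],
  [0.04, -0.183, -0.147, 0.007, 0, 0, 0],
  [0.04, -0.183, -0.147, 0.007, 0, 0, 0],
  [0.04, -0.183, -0.147, 0.007, 0, 0, 0],
  [0.04, -0.183, -0.147, 0.007, 0, 0, 0],
])

```text
time_s: 10.25
tcp_pos: [0.4534, -0.3001, 0.1441]
eef_rot: [0.858, 0.514, 0.0, 0.001]
contact_force: [0.0, 0.3, 0.0]
finger_gap: 0.0491
grip_force: 36.7
```

```bash
python3 p.py .4588 -.3009 .049 -28
```

Run:
```python
from h import *
s=snap('wrist'); cv2.imwrite('pics/w6.png',s['img']); print(proj(s,[[.4588,-.3009,.018],[.4101,-.2749,.018]]).round(0))
```

```text
t 10.25 tcp [ 0.4534 -0.3001  0.1441] q6 -0.24 shift [0.0019 0.005  0.0952] turn [ 0.002  0.    -0.003]
[[328. 199.]
 [253. 199.]]
```

View pics/w6.png

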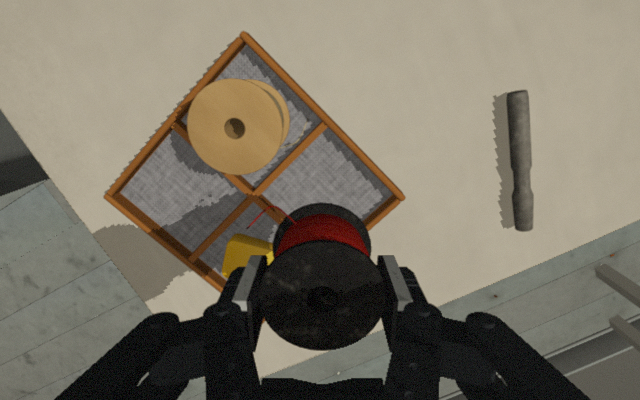

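The spool is held level, and the tray crossing is at (255,190) with its corner at (403,197). That puts the pocket centre at about (329,193), so I'll shift roughly 3 mm more along tool x and lower.

send_path([
  [0.04, 0.005, 0.005, 0.03, 0, 0, 0],
  [0.04, 0.005, 0.005, 0.06, 0, 0, 0],
  [0.04, 0.005, 0.005, 0.075, 0, 0, 0],
  [0.04, 0.005, 0.005, 0.085, 0, 0, 0],
  [0.04, 0.005, 0.005, 0.092, 0, 0, 0],
  [0.04, 0.005, 0.005, 0.092, 0, 0, 0],
  [0.04, 0.005, 0.005, 0.092, 0, 0, 0],
])

```text
time_s: 10.88
tcp_pos: [0.4618, -0.2972, 0.0518]
eef_rot: [0.857, 0.515, 0.0, 0.0]
contact_force: [-0.2, 0.6, 0.0]
finger_gap: 0.0487
grip_force: 36.7
```

```bash
python3 -c "
from h import *
s=snap('wrist');cv2.imwrite('pics/w7.png',s['img'][60:400,100:540])"
```

```text
(no output)
```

View pics/w7.png

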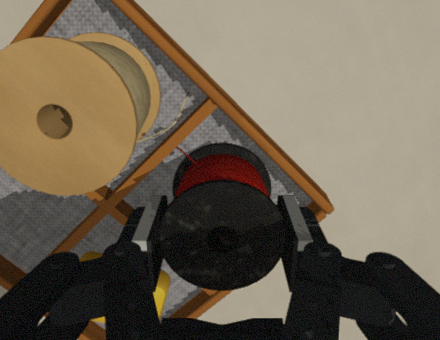

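The lower flange, centred at about (222,193), sits about 5 mm up-image of the pocket centre (219,204). I'll shift back, set it down and release.

send_path([
  [0.04, -0.004, -0.001, 0, 0, 0, 0],
  [0.04, -0.004, -0.001, 0.002, 0, 0, 0],
  [0.04, -0.004, -0.001, 0.002, 0, 0, 0],
  [0.06, -0.004, -0.001, 0.002, 0, 0, 0],
  [0.062, -0.004, -0.001, 0.002, 0, 0, 0],
  [0.062, -0.004, -0.001, 0.002, 0, 0, 0],
])

```text
time_s: 11.43
tcp_pos: [0.4583, -0.3003, 0.0495]
eef_rot: [0.857, 0.515, 0.0, 0.0]
contact_force: [0.1, 0.1, 0.3]
finger_gap: 0.0616
grip_force: 0.0
```

send_path([
  [0.062, 0, 0, -0.03, 0, 0, 0],
  [0.062, 0, 0, -0.07, 0, 0, 0],
  [0.062, 0, 0, -0.11, 0, 0, 0],
  [0.062, 0, 0, -0.15, 0, 0, 0],
  [0.062, 0, 0, -0.17, 0, 0, 0],
  [0.062, 0, 0, -0.17, 0, 0, 0],
])

```text
time_s: 11.93
tcp_pos: [0.4609, -0.3024, 0.2263]
eef_rot: [0.857, 0.515, 0.002, 0.006]
contact_force: [0.3, -0.8, 1.2]
finger_gap: 0.062
grip_force: 0.0
```

```bash
python3 -c "
from h import *
s=snap('wrist');cv2.imwrite('pics/w8.png',s['img'][100:400,100:540])"
python3 p.py .6625 .1805 .2 75;python3 p.py .6625 .1805 .2 -105
```

```text
t 11.98 tcp [ 0.4597 -0.3015  0.223 ] q6 -0.23 shift [ 0.5208 -0.0475  0.0218] turn [ 0.007 -0.003  1.344]
t 11.98 tcp [ 0.4597 -0.3015  0.223 ] q6 -0.23 shift [ 0.5208 -0.0475  0.0218] turn [ 0.007 -0.003  1.344]
```

View pics/w8.png

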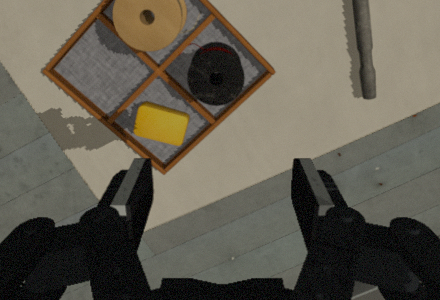

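The red spool stands in its pocket, crop (216,74). Next is the blue spool at (0.663, 0.180). The same closing direction clears both its neighbour and the mallet with a 62 mm opening.

send_path([
  [0.062, 0.521, -0.047, 0.05, 0, 0, 0],
  [0.062, 0.521, -0.047, 0.05, 0, 0, 0],
  [0.062, 0.521, -0.047, 0.05, 0, 0, 0],
  [0.062, 0.521, -0.047, 0.05, 0, 0, 0],
  [0.062, 0.521, -0.047, 0.05, 0, 0, 0],
  [0.062, 0.521, -0.047, 0.05, 0, 0, 0],
  [0.062, 0.521, -0.047, 0.05, 0, 0, 0],
  [0.062, 0.521, -0.047, 0.05, 0, 0, 0],
  [0.062, 0.521, -0.047, 0.05, 0, 0, 0],
  [0.062, 0.521, -0.047, 0.05, 0, 0, 0],
  [0.062, 0.521, -0.047, 0.05, 0, 0, 0],
  [0.062, 0.521, -0.047, 0.05, 0, 0, 0],
])

```text
time_s: 12.98
tcp_pos: [0.6507, 0.1604, 0.1688]
eef_rot: [0.857, 0.515, -0.002, -0.001]
contact_force: [0.8, -0.9, 0.0]
finger_gap: 0.0624
grip_force: 0.0
```

```bash
python3 p.py .663 .1805 .16 -28
```

```text
t 12.98 tcp [0.6507 0.1604 0.1688] q6 0.61 shift [0.0235 0.0015 0.0088] turn [-0.003  0.002 -0.   ]
```

send_path([
  [0.062, 0.02, 0.0015, 0.03, 0, 0, 0],
  [0.062, 0.02, 0.0015, 0.04, 0, 0, 0],
  [0.062, 0.02, 0.0015, 0.04, 0, 0, 0],
  [0.062, 0.02, 0.0015, 0.04, 0, 0, 0],
])

```text
time_s: 13.32
tcp_pos: [0.6603, 0.1747, 0.1287]
eef_rot: [0.857, 0.515, -0.003, -0.001]
contact_force: [-0.1, 0.8, 0.7]
finger_gap: 0.0616
grip_force: 0.0
```

```bash
python3 p.py .663 .1805 .049 -28;python3 - <<'E'
from h import *
s=snap('top');im=s['img'];h=cv2.cvtColor(im,cv2.COLOR_BGR2HSV)
print(proj(s,[[.663,.1805,.057]]))
E
```

```text
t 13.32 tcp [0.6603 0.1747 0.1287] q6 0.63 shift [ 0.0067 -0.      0.0797] turn [-0.004  0.004 -0.   ]
[[252.012978   170.10217954]]
```

send_path([
  [0.062, 0.0065, 0, 0.02, 0, 0, 0],
  [0.062, 0.0065, 0, 0.05, 0, 0, 0],
  [0.062, 0.0065, 0, 0.07, 0, 0, 0],
  [0.062, 0.0065, 0, 0.08, 0, 0, 0],
  [0.062, 0.0065, 0, 0.08, 0, 0, 0],
  [0.035, 0.0065, 0, 0.08, 0, 0, 0],
  [0.035, 0.0065, 0, 0.08, 0, 0, 0],
  [0.035, 0.0065, 0, 0.08, 0, 0, 0],
  [0.035, 0.0065, 0, 0.08, 0, 0, 0],
  [0.035, 0.0065, 0, 0.08, 0, 0, 0],
], grip_n=35)

```text
time_s: 14.2
tcp_pos: [0.6669, 0.1812, 0.054]
eef_rot: [0.857, 0.515, 0.002, 0.001]
contact_force: [-0.7, -1.0, 5.8]
finger_gap: 0.0429
grip_force: 36.0
```

send_path([
  [0.035, 0, 0, -0.02, 0, 0, 0],
  [0.035, 0, 0, -0.04, 0, 0, 0],
  [0.035, 0, 0, -0.08, 0, 0, 0],
  [0.035, 0, 0, -0.11, 0, 0, 0],
  [0.035, 0, 0, -0.11, 0, 0, 0],
])

```text
time_s: 14.62
tcp_pos: [0.6698, 0.1821, 0.1711]
eef_rot: [0.857, 0.515, 0.006, 0.003]
contact_force: [1.4, -0.1, 1.5]
finger_gap: 0.0431
grip_force: 35.7
```

```bash
python3 p.py .3615 -.249 .156 -28
```

```text
t 14.62 tcp [0.6698 0.1821 0.1711] q6 0.64 shift [-0.5254 -0.0699  0.01  ] turn [ 0.011 -0.008 -0.   ]
```

send_path([
  [0.035, -0.5254, -0.07, 0.01, 0, 0, 0],
  [0.035, -0.5254, -0.07, 0.01, 0, 0, 0],
  [0.035, -0.5254, -0.07, 0.01, 0, 0, 0],
  [0.035, -0.5254, -0.07, 0.01, 0, 0, 0],
  [0.035, -0.5254, -0.07, 0.01, 0, 0, 0],
  [0.035, -0.5254, -0.07, 0.01, 0, 0, 0],
  [0.035, -0.5254, -0.07, 0.01, 0, 0, 0],
  [0.035, -0.5254, -0.07, 0.01, 0, 0, 0],
  [0.035, -0.5254, -0.07, 0.01, 0, 0, 0],
  [0.035, -0.5254, -0.07, 0.01, 0, 0, 0],
  [0.035, -0.5254, -0.07, 0.01, 0, 0, 0],
  [0.035, -0.5254, -0.07, 0.01, 0, 0, 0],
])

```text
time_s: 15.62
tcp_pos: [0.373, -0.2265, 0.1526]
eef_rot: [0.857, 0.515, 0.0, 0.001]
contact_force: [0.8, -1.3, -0.9]
finger_gap: 0.0425
grip_force: 35.8
```

```bash
python3 p.py .3615 -.249 .14 -28
```

```text
t 15.62 tcp [ 0.373  -0.2265  0.1526] q6 -0.24 shift [-0.0253  0.0004  0.0126] turn [0.002 0.    0.   ]
```

send_path([
  [0.035, -0.022, 0, 0, 0, 0, 0],
  [0.035, -0.022, 0, 0.01, 0, 0, 0],
  [0.035, -0.022, 0, 0.01, 0, 0, 0],
  [0.035, -0.022, 0, 0.01, 0, 0, 0],
])

```text
time_s: 15.95
tcp_pos: [0.3636, -0.244, 0.1416]
eef_rot: [0.857, 0.515, 0.0, -0.001]
contact_force: [0.3, 0.3, -0.7]
finger_gap: 0.0427
grip_force: 35.8
```

```bash
python3 p.py .3615 -.249 .06 -28
```

```text
t 15.95 tcp [ 0.3636 -0.244   0.1416] q6 -0.28 shift [-0.0055  0.0006  0.0816] turn [-0.001 -0.001 -0.001]
```

send_path([
  [0.035, -0.0045, 0, 0.03, 0, 0, 0],
  [0.035, -0.0045, 0, 0.055, 0, 0, 0],
  [0.035, -0.0045, 0, 0.072, 0, 0, 0],
  [0.035, -0.0045, 0, 0.08, 0, 0, 0],
  [0.035, -0.0045, 0, 0.081, 0, 0, 0],
  [0.035, -0.0045, 0, 0.081, 0, 0, 0],
])

```text
time_s: 16.45
tcp_pos: [0.3624, -0.2481, 0.0614]
eef_rot: [0.857, 0.516, 0.0, -0.0]
contact_force: [0.2, -0.1, -0.2]
finger_gap: 0.0427
grip_force: 35.7
```

```bash
python3 p.py .3615 -.249 .0595 -28
```

```text
t 16.45 tcp [ 0.3624 -0.2481  0.0614] q6 -0.29 shift [-0.0012 -0.0003  0.0019] turn [-0.    -0.     0.001]
```

send_path([
  [0.058, 0, 0, 0.001, 0, 0, 0],
  [0.058, 0, 0, 0.001, 0, 0, 0],
  [0.058, 0, 0, 0.001, 0, 0, 0],
  [0.058, 0, 0, -0.03, 0, 0, 0],
  [0.058, 0, 0, -0.07, 0, 0, 0],
  [0.058, 0, 0, -0.11, 0, 0, 0],
  [0.058, 0, 0, -0.14, 0, 0, 0],
  [0.058, 0, 0, -0.14, 0, 0, 0],
])

```text
time_s: 17.12
tcp_pos: [0.365, -0.2518, 0.2094]
eef_rot: [0.857, 0.515, 0.002, 0.007]
contact_force: [1.2, -0.2, 1.0]
finger_gap: 0.058
grip_force: 0.0
```

```bash
python3 p.py .596 -.351 .19 -15
```

```text
t 17.12 tcp [ 0.365  -0.2518  0.2094] q6 -0.29 shift [0.021  0.2503 0.0226] turn [ 0.013  0.005 -0.227]
```

```bash
python3 p.py .58 -.40 .21 -15
```

```text
t 17.12 tcp [ 0.365  -0.2518  0.2094] q6 -0.29 shift [-0.0298  0.2594  0.0029] turn [ 0.013  0.005 -0.227]
```

send_path([
  [0.058, -0.03, 0.26, 0.002, 0, 0, -0.227],
  [0.058, -0.03, 0.26, 0.002, 0, 0, -0.227],
  [0.058, -0.03, 0.26, 0.002, 0, 0, -0.227],
  [0.058, -0.03, 0.26, 0.002, 0, 0, -0.227],
  [0.058, -0.03, 0.26, 0.002, 0, 0, -0.227],
  [0.058, -0.03, 0.26, 0.002, 0, 0, -0.227],
  [0.058, -0.03, 0.26, 0.002, 0, 0, -0.227],
  [0.058, -0.03, 0.26, 0.002, 0, 0, -0.227],
  [0.058, -0.03, 0.26, 0.002, 0, 0, -0.227],
])

```text
time_s: 17.87
tcp_pos: [0.577, -0.3972, 0.1981]
eef_rot: [0.793, 0.609, -0.0, -0.001]
contact_force: [-0.1, 0.5, -0.0]
finger_gap: 0.0582
grip_force: 0.0
```

Create rod.py:
```python
import sys; from h import *
gx,gy,dark=float(sys.argv[1]),float(sys.argv[2]),sys.argv[3]=='d'
for n in('wrist','top'):
    s=snap(n); im=s['img'].astype(int); u,v=proj(s,[[gx,gy,.008]])[0].astype(int); w=75 if n=='wrist' else 32
    u0,v0=max(u-w,0),max(v-w,0); c=im[v0:v+w,u0:u+w]; bg=np.median(c.reshape(-1,3),0)
    g=c.sum(2)-bg.sum(); sat=c.max(2)-c.min(2)
    m=(g<-110) if dark else ((g>25)&(sat<22)) 
    m=cv2.morphologyEx(m.astype(np.uint8),cv2.MORPH_OPEN,np.ones((2,2)))
    k,l,st,ce=cv2.connectedComponentsWithStats(m)
    for i in np.argsort(-st[1:,4])[:3]+1:
        ys,xs=np.nonzero(l==i)
        if len(xs)<30: continue
        P=np.array([onz(s,a+u0,b+v0,.010)[:2] for a,b in zip(xs,ys)])
        r=cv2.minAreaRect((P*1000).astype(np.float32)); q=np.cov(P.T); e=np.linalg.eigh(q)[1][:,1]; t=(P-P.mean(0))@e
        mid=P.mean(0)+e*(t.max()+t.min())/2
        print(n,(u,v),st[i].tolist(),'rect c',np.round(r[0],1),'size',np.round(r[1],1),'mid',mid.round(4),'axis',np.degrees(np.arctan2(e[1],e[0])).round(1))
```

```bash
python3 rod.py .596 -.351 d
```

```text
wrist (np.int64(329), np.int64(123)) [60, 6, 26, 128, 2939] rect c [ 594.2 -348.3] size [107.   21.3] mid [ 0.5946 -0.3484] axis 74.6
top (np.int64(470), np.int64(200)) [11, 26, 45, 18, 372] rect c [ 590.1 -350.6] size [109.2  22.5] mid [ 0.5909 -0.3508] axis 74.9
```

```bash
python3 p.py .597 -.3505 .09 -15.4
```

```text
t 17.97 tcp [ 0.5764 -0.3966  0.1992] q6 -0.45 shift [0.0499 0.008  0.1092] turn [-0.001 -0.     0.007]
```

send_path([
  [0.05, 0.02, 0.006, 0.02, 0, 0, 0.007],
  [0.05, 0.05, 0.008, 0.06, 0, 0, 0.007],
  [0.05, 0.05, 0.008, 0.1, 0, 0, 0.007],
  [0.05, 0.05, 0.008, 0.11, 0, 0, 0.007],
  [0.05, 0.05, 0.008, 0.11, 0, 0, 0.007],
  [0.05, 0.05, 0.008, 0.11, 0, 0, 0.007],
])

```text
time_s: 18.47
tcp_pos: [0.597, -0.3511, 0.0895]
eef_rot: [0.796, 0.606, -0.0, -0.001]
contact_force: [0.2, 0.7, 1.2]
finger_gap: 0.0499
grip_force: 0.0
```

```bash
python3 p.py .597 -.3505 .027 -15.4
```

```text
t 18.47 tcp [ 0.597  -0.3511  0.0895] q6 -0.38 shift [ 0.0006 -0.0001  0.0625] turn [-0.001 -0.    -0.   ]
```

send_path([
  [0.05, 0, 0, 0.03, 0, 0, 0],
  [0.05, 0, 0, 0.05, 0, 0, 0],
  [0.05, 0, 0, 0.061, 0, 0, 0],
  [0.05, 0, 0, 0.061, 0, 0, 0],
  [0.02, 0, 0, 0.061, 0, 0, 0],
  [0.008, 0, 0, 0.061, 0, 0, 0],
  [0.008, 0, 0, 0.061, 0, 0, 0],
  [0.008, 0, 0, 0.061, 0, 0, 0],
  [0.008, 0, 0, 0.061, 0, 0, 0],
], grip_n=40)

```text
time_s: 19.22
tcp_pos: [0.5994, -0.3524, 0.031]
eef_rot: [0.796, 0.606, 0.0, 0.002]
contact_force: [0.9, -0.2, 6.3]
finger_gap: 0.0142
grip_force: 41.2
```

send_path([
  [0.008, 0, 0, -0.01, 0, 0, 0],
  [0.008, 0, 0, -0.05, 0, 0, 0],
  [0.008, 0, 0, -0.09, 0, 0, 0],
  [0.008, 0, 0, -0.12, 0, 0, 0],
  [0.008, 0, 0, -0.12, 0, 0, 0],
])

```text
time_s: 19.63
tcp_pos: [0.6019, -0.3538, 0.1586]
eef_rot: [0.795, 0.606, 0.002, 0.007]
contact_force: [0.9, -0.9, 0.2]
finger_gap: 0.014
grip_force: 40.3
```

```bash
python3 p.py .4776 -.063 .15 -83.8
```

```text
t 19.63 tcp [ 0.6019 -0.3538  0.1586] q6 -0.38 shift [ 0.2474 -0.1971  0.0047] turn [ 0.015 -0.003  1.194]
```

send_path([
  [0.008, 0.247, -0.197, 0, 0, 0, 1.194],
  [0.008, 0.247, -0.197, 0, 0, 0, 1.194],
  [0.008, 0.247, -0.197, 0, 0, 0, 1.194],
  [0.008, 0.247, -0.197, 0, 0, 0, 1.194],
  [0.008, 0.247, -0.197, 0, 0, 0, 1.194],
  [0.008, 0.247, -0.197, 0, 0, 0, 1.194],
  [0.008, 0.247, -0.197, 0, 0, 0, 1.194],
  [0.008, 0.247, -0.197, 0, 0, 0, 1.194],
  [0.008, 0.247, -0.197, 0, 0, 0, 1.194],
  [0.008, 0.247, -0.197, 0, 0, 0, 1.194],
  [0.008, 0.247, -0.197, 0, 0, 0, 1.194],
  [0.008, 0.247, -0.197, 0, 0, 0, 1.194],
])

```text
time_s: 20.63
tcp_pos: [0.4737, -0.0605, 0.1486]
eef_rot: [0.998, 0.055, 0.0, 0.0]
contact_force: [0.0, -0.3, -0.6]
finger_gap: 0.014
grip_force: 40.4
```

```bash
python3 p.py .4776 -.063 .10 -83.8
```

Run:
```python
from h import *
import pickle
s=pickle.load(open('top.pkl','rb'))
B=lambda u,v,z:onz(s,295+(u+.5)/3.3-.5,150+(v+.5)/3.3-.5,z)[:2]
p,q=B(56,268,.036),B(70,417,.036);print((p+q)/2,np.degrees(np.arctan2(*(p-q)[::-1])))
# rail: ridges tops seen
w=snap('wrist');cv2.imwrite('pics/w9.png',w['img'])
```

```text
t 20.63 tcp [ 0.4737 -0.0605  0.1486] q6 1.17 shift [0.0035 0.0029 0.0486] turn [ 0.    -0.001  0.002]
[0.46675228 0.03245037] 5.756450055032057
```

View pics/w9.png

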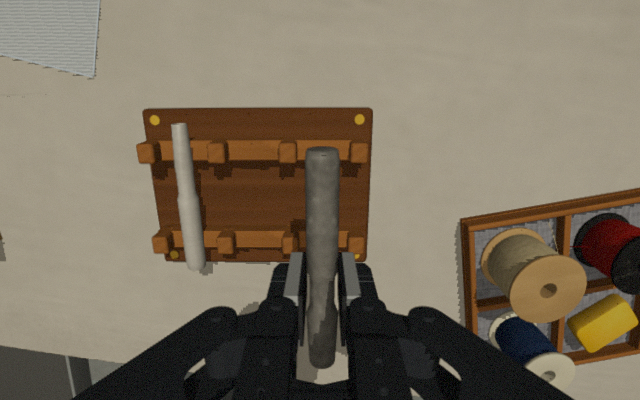

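The view shows the rod lined up with the outer empty notch, between the ridges at columns 288 and 360. Both spools stand in their pockets at lower right.

send_path([
  [0.008, 0.0035, 0.0025, 0, 0, 0, 0],
  [0.008, 0.0035, 0.0025, 0.02, 0, 0, 0],
  [0.008, 0.0035, 0.0025, 0.05, 0, 0, 0],
  [0.008, 0.0035, 0.0025, 0.05, 0, 0, 0],
  [0.008, 0.0035, 0.0025, 0.05, 0, 0, 0],
])

```text
time_s: 21.1
tcp_pos: [0.4759, -0.0626, 0.0967]
eef_rot: [0.999, 0.054, -0.002, -0.001]
contact_force: [0.3, -0.4, -0.5]
finger_gap: 0.014
grip_force: 40.4
```

```bash
python3 p.py .4776 -.063 .055 -83.8
```

```text
t 21.1 tcp [ 0.4759 -0.0626  0.0967] q6 1.17 shift [0.0018 0.0007 0.0417] turn [-0.002  0.004 -0.   ]
```

send_path([
  [0.008, 0.001, 0.0005, 0.015, 0, 0, 0],
  [0.008, 0.001, 0.0005, 0.03, 0, 0, 0],
  [0.008, 0.001, 0.0005, 0.038, 0, 0, 0],
  [0.008, 0.001, 0.0005, 0.041, 0, 0, 0],
  [0.008, 0.001, 0.0005, 0.041, 0, 0, 0],
  [0.008, 0.001, 0.0005, 0.041, 0, 0, 0],
])

```text
time_s: 21.6
tcp_pos: [0.4791, -0.0633, 0.0581]
eef_rot: [0.999, 0.054, 0.001, 0.0]
contact_force: [0.4, 0.7, -0.4]
finger_gap: 0.014
grip_force: 40.3
```

send_path([
  [0.03, 0, 0, 0, 0, 0, 0],
  [0.03, 0, 0, 0, 0, 0, 0],
  [0.03, 0, 0, 0, 0, 0, 0],
  [0.03, 0, 0, -0.03, 0, 0, 0],
  [0.03, 0, 0, -0.07, 0, 0, 0],
  [0.03, 0, 0, -0.11, 0, 0, 0],
  [0.03, 0, 0, -0.14, 0, 0, 0],
  [0.03, 0, 0, -0.14, 0, 0, 0],
])

```text
time_s: 22.27
tcp_pos: [0.4827, -0.0643, 0.2053]
eef_rot: [0.999, 0.054, 0.006, 0.002]
contact_force: [1.0, -0.4, 0.2]
finger_gap: 0.0301
grip_force: 0.0
```

```bash
python3 p.py .665 -.07 .2 19
```

```text
t 22.27 tcp [ 0.4827 -0.0643  0.2053] q6 1.17 shift [0.1806 0.0253 0.0076] turn [-0.004 -0.014  1.347]
```

send_path([
  [0.05, 0.226, 0.036, 0, 0, 0, -1.795],
  [0.05, 0.226, 0.036, 0, 0, 0, -1.795],
  [0.05, 0.226, 0.036, 0, 0, 0, -1.795],
  [0.05, 0.226, 0.036, 0, 0, 0, -1.795],
  [0.05, 0.226, 0.036, 0, 0, 0, -1.795],
  [0.05, 0.226, 0.036, 0, 0, 0, -1.795],
  [0.05, 0.226, 0.036, 0, 0, 0, -1.795],
  [0.05, 0.226, 0.036, 0, 0, 0, -1.795],
  [0.05, 0.226, 0.036, 0, 0, 0, -1.795],
  [0.05, 0.226, 0.036, 0, 0, 0, -1.795],
  [0.05, 0.226, 0.036, 0, 0, 0, -1.795],
  [0.05, 0.226, 0.036, 0, 0, 0, -1.795],
])

```text
time_s: 23.27
tcp_pos: [0.7068, -0.0745, 0.1965]
eef_rot: [0.692, 0.722, -0.0, -0.0]
contact_force: [0.2, 0.1, 0.3]
finger_gap: 0.0504
grip_force: 0.0
```

send_path([
  [0.05, 0, 0, 0, 0, 0, -0.25],
  [0.05, 0, 0, 0, 0, 0, -0.3],
  [0.05, 0, 0, 0, 0, 0, -0.3],
  [0.05, 0, 0, 0, 0, 0, -0.3],
  [0.05, 0, 0, 0, 0, 0, -0.3],
])

```text
time_s: 23.68
tcp_pos: [0.7069, -0.0745, 0.1968]
eef_rot: [0.579, 0.815, -0.0, -0.0]
contact_force: [-1.2, -0.5, -0.7]
finger_gap: 0.0503
grip_force: 0.0
```

```bash
python3 p.py .689 -.0085 .09 19; python3 rod.py .689 -.0085 b
```

```text
t 23.68 tcp [ 0.7069 -0.0745  0.1968] q6 -0.55 shift [0.0682 0.0049 0.1068] turn [-0.    -0.     0.003]
```

Run:
```python
from h import *
for n,w in(('wrist',80),('top',34)):
    s=snap(n); u,v=proj(s,[[.689,-.0085,.008]])[0].astype(int); c=s['img'][v-w:v+w,u-w:u+w].astype(np.float32)
    np.save(n+'c.npy',c); print(u,v,'bg',np.median(c.reshape(-1,3),0),'centre',c[w,w-14:w+15:2].astype(int).tolist())
    f=cv2.GaussianBlur(c,(0,0),1); d=f[...,2]-f[...,0]; g=f.sum(2)/3; b=np.median(d); bg=np.median(g)
    m=((d<b-8)&(g>bg-25)).astype(np.uint8); k,l,st,_=cv2.connectedComponentsWithStats(m)
    for i in np.argsort(-st[1:,4])[:2]+1:
        ys,xs=np.nonzero(l==i); P=np.array([onz(s,a+u-w,q+v-w,.010)[:2] for a,q in zip(xs,ys)])
        r=cv2.minAreaRect((P*1000).astype(np.float32)); e=np.linalg.eigh(np.cov(P.T))[1][:,1]
        print(n,b,st[i].tolist(),np.round(r[0],1),np.round(r[1],1),np.degrees(np.arctan2(e[1],e[0])).round(1))
```

```text
326 100 bg [112. 130. 137.] centre [[118, 135, 141], [115, 131, 137], [71, 84, 92], [74, 80, 88], [66, 79, 82], [53, 62, 66], [75, 88, 91], [98, 110, 116], [110, 122, 128], [115, 130, 136], [124, 138, 145], [119, 136, 141], [114, 128, 133], [98, 112, 117], [110, 128, 136]]
wrist 24.576706 [80, 44, 1, 1, 1] [679.   18.4] [0. 0.] nan
331 163 bg [ 51.  63. 125.] centre [[55, 68, 126], [58, 69, 126], [38, 54, 110], [25, 32, 58], [39, 45, 87], [34, 42, 92], [33, 44, 97], [40, 48, 101], [37, 52, 105], [40, 52, 105], [34, 54, 111], [40, 57, 115], [47, 54, 118], [46, 59, 122], [48, 59, 123]]
top 56.65071 [0, 0, 17, 68, 709] [693.5  57.1] [172.4  40.7] 175.2
top 56.65071 [34, 0, 34, 24, 611] [753.  -54.3] [85.2 55.3] 72.8<stdin>:9: RuntimeWarning: Degrees of freedom <= 0 for slice
  c *= np.true_divide(1, fact)
  c *= np.true_divide(1, fact)
```

The rod's bright stretch runs about 5 px right of the prediction, roughly 3 mm. An opening of 60 mm covers that, and closing will centre it.

```bash
python3 p.py .691 -.008 .09 19
```

```text
t 23.88 tcp [ 0.707  -0.0746  0.1971] q6 -0.55 shift [0.0681 0.0069 0.1071] turn [-0.    -0.     0.004]
```

send_path([
  [0.06, 0.03, 0.006, 0.02, 0, 0, 0],
  [0.06, 0.068, 0.007, 0.05, 0, 0, 0],
  [0.06, 0.068, 0.007, 0.09, 0, 0, 0],
  [0.06, 0.068, 0.007, 0.105, 0, 0, 0],
  [0.06, 0.068, 0.007, 0.105, 0, 0, 0],
  [0.06, 0.068, 0.007, 0.105, 0, 0, 0],
])

```text
time_s: 24.38
tcp_pos: [0.6903, -0.0079, 0.091]
eef_rot: [0.579, 0.816, -0.001, -0.001]
contact_force: [0.3, 0.5, 1.0]
finger_gap: 0.0599
grip_force: 0.0
```

```bash
python3 p.py .691 -.008 .029 19
```

```text
t 24.38 tcp [ 0.6903 -0.0079  0.091 ] q6 -0.46 shift [-0.0004  0.0008  0.062 ] turn [-0.002 -0.001  0.005]
```

send_path([
  [0.06, 0, 0.001, 0.03, 0, 0, 0],
  [0.06, 0, 0.001, 0.05, 0, 0, 0],
  [0.06, 0, 0.001, 0.061, 0, 0, 0],
  [0.06, 0, 0.001, 0.061, 0, 0, 0],
  [0.03, 0, 0.001, 0.061, 0, 0, 0],
  [0.008, 0, 0.001, 0.061, 0, 0, 0],
  [0.008, 0, 0.001, 0.061, 0, 0, 0],
  [0.008, 0, 0.001, 0.061, 0, 0, 0],
  [0.008, 0, 0.001, 0.061, 0, 0, 0],
  [0.008, 0, 0.001, 0.061, 0, 0, 0],
], grip_n=40)

```text
time_s: 25.22
tcp_pos: [0.6936, -0.008, 0.0335]
eef_rot: [0.578, 0.816, 0.001, 0.002]
contact_force: [-0.3, -0.4, 6.5]
finger_gap: 0.0135
grip_force: 40.1
```

send_path([
  [0.008, 0, 0, -0.01, 0, 0, 0],
  [0.008, 0, 0, -0.05, 0, 0, 0],
  [0.008, 0, 0, -0.09, 0, 0, 0],
  [0.008, 0, 0, -0.12, 0, 0, 0],
  [0.008, 0, 0, -0.12, 0, 0, 0],
])

```text
time_s: 25.63
tcp_pos: [0.6967, -0.0082, 0.1614]
eef_rot: [0.578, 0.816, 0.003, 0.006]
contact_force: [1.0, 0.1, 1.1]
finger_gap: 0.0138
grip_force: 39.3
```

```bash
python3 p.py .4724 -.0152 .15 96.2
```

```text
t 25.63 tcp [ 0.6967 -0.0082  0.1614] q6 -0.46 shift [ 0.0676 -0.2142  0.0083] turn [ 0.007  0.014 -1.342]
```

send_path([
  [0.008, 0.068, -0.214, 0, 0, 0, -1.342],
  [0.008, 0.068, -0.214, 0, 0, 0, -1.342],
  [0.008, 0.068, -0.214, 0, 0, 0, -1.342],
  [0.008, 0.068, -0.214, 0, 0, 0, -1.342],
  [0.008, 0.068, -0.214, 0, 0, 0, -1.342],
  [0.008, 0.068, -0.214, 0, 0, 0, -1.342],
  [0.008, 0.068, -0.214, 0, 0, 0, -1.342],
  [0.008, 0.068, -0.214, 0, 0, 0, -1.342],
  [0.008, 0.068, -0.214, 0, 0, 0, -1.342],
  [0.008, 0.068, -0.214, 0, 0, 0, -1.342],
  [0.008, 0.068, -0.214, 0, 0, 0, -1.342],
  [0.008, 0.068, -0.214, 0, 0, 0, -1.342],
])

```text
time_s: 26.63
tcp_pos: [0.4675, -0.0143, 0.1515]
eef_rot: [-0.056, 0.998, -0.0, 0.0]
contact_force: [-1.1, -0.0, 0.4]
finger_gap: 0.0135
grip_force: 39.4
```

```bash
python3 p.py .4724 -.0152 .1 96.2
```

```text
t 26.63 tcp [ 0.4675 -0.0143  0.1515] q6 -1.88 shift [-0.0048 -0.0015  0.0515] turn [-0.     0.     0.003]
```

send_path([
  [0.008, -0.0045, -0.0015, 0, 0, 0, 0],
  [0.008, -0.0045, -0.0015, 0.03, 0, 0, 0],
  [0.008, -0.0045, -0.0015, 0.05, 0, 0, 0],
  [0.008, -0.0045, -0.0015, 0.05, 0, 0, 0],
  [0.008, -0.0045, -0.0015, 0.05, 0, 0, 0],
])

```text
time_s: 27.05
tcp_pos: [0.4714, -0.0152, 0.1004]
eef_rot: [-0.053, 0.999, 0.0, -0.001]
contact_force: [-0.6, 0.5, -0.2]
finger_gap: 0.0135
grip_force: 39.4
```

```bash
python3 p.py .4724 -.0152 .0575 96.2
```

```text
t 27.05 tcp [ 0.4714 -0.0152  0.1004] q6 -1.88 shift [-0.0012 -0.0002  0.0429] turn [ 0.001 -0.003 -0.002]
```

send_path([
  [0.008, -0.0005, 0, 0.015, 0, 0, 0],
  [0.008, -0.0005, 0, 0.03, 0, 0, 0],
  [0.008, -0.0005, 0, 0.038, 0, 0, 0],
  [0.008, -0.0005, 0, 0.042, 0, 0, 0],
  [0.008, -0.0005, 0, 0.043, 0, 0, 0],
  [0.008, -0.0005, 0, 0.043, 0, 0, 0],
])

```text
time_s: 27.55
tcp_pos: [0.4733, -0.0154, 0.0588]
eef_rot: [-0.054, 0.999, -0.0, 0.0]
contact_force: [-0.1, -0.4, 0.0]
finger_gap: 0.0136
grip_force: 39.4
```

send_path([
  [0.03, 0, 0, 0, 0, 0, 0],
  [0.03, 0, 0, 0, 0, 0, 0],
  [0.03, 0, 0, 0, 0, 0, 0],
  [0.03, 0, 0, -0.03, 0, 0, 0],
  [0.03, 0, 0, -0.07, 0, 0, 0],
  [0.03, 0, 0, -0.11, 0, 0, 0],
  [0.03, 0, 0, -0.14, 0, 0, 0],
  [0.03, 0, 0, -0.14, 0, 0, 0],
])

```text
time_s: 28.22
tcp_pos: [0.4771, -0.0161, 0.2063]
eef_rot: [-0.054, 0.999, -0.002, 0.006]
contact_force: [2.2, -0.1, 0.3]
finger_gap: 0.03
grip_force: 0.0
```

send_path([
  [0.03, 0, 0.3, 0, 0, 0, 0],
  [0.03, 0, 0.3, 0, 0, 0, 0],
  [0.03, 0, 0.3, 0, 0, 0, 0],
  [0.03, 0, 0.3, 0, 0, 0, 0],
  [0.03, 0, 0.3, 0, 0, 0, 0],
  [0.03, 0, 0.3, 0, 0, 0, 0],
  [0.03, 0, 0.3, 0, 0, 0, 0],
  [0.03, 0, 0.3, 0, 0, 0, 0],
])

```text
time_s: 28.88
tcp_pos: [0.439, 0.2881, 0.1983]
eef_rot: [-0.056, 0.998, 0.001, 0.0]
contact_force: [0.3, 0.5, -0.2]
finger_gap: 0.0302
grip_force: 0.0
```

```bash
python3 -c "
from h import *
a=snap('top')['img'][130:330,160:500];b=snap('scene')['img'][140:340,180:520]
cv2.imwrite('pics/end.png',cv2.resize(np.vstack([a,b]),None,fx=1.5,fy=1.5,interpolation=cv2.INTER_CUBIC))"
```

```text
(no output)
```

View pics/end.png

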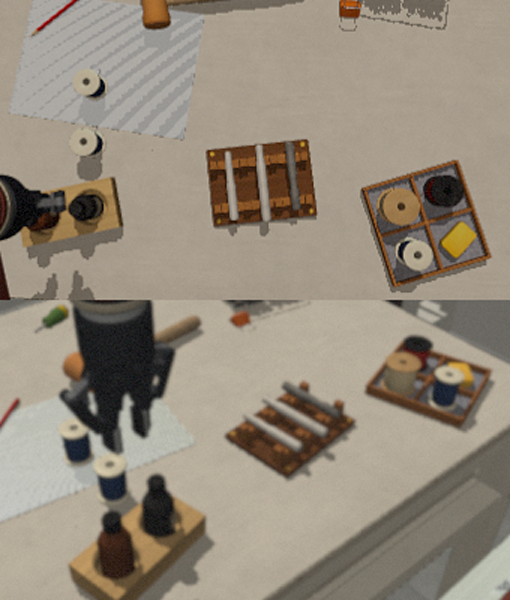

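Everything looks seated: top view notches (264,183) and (293,175), spools (443,191) and (416,254), bottle (86,207). Next I'll check the rods' heights and positions numerically in both views.

Run:
```python
from h import *
c=np.array([.4724,-.0152]);a=np.radians(6.2);e=np.array([np.cos(a),np.sin(a)]);n=np.array([-e[1],e[0]])
for nm,ox,oy,dv in(('top',160,130,0),('scene',180,140,200)):
    s=snap(nm)
    for k,y,L in(('fixed',.048,.05),('setter',0,.06),('dark',-.048,.0535)):
        for z in(.0395,.0515):
            P=proj(s,[[*(c+n*y+e*L),z],[*(c+n*y-e*L),z]]); print(nm,k,z,((P-[ox,oy]+[0,dv])*1.5).round(0).tolist())
```

```text
top fixed 0.0395 [[227.0, 153.0], [234.0, 217.0]]
top fixed 0.0515 [[227.0, 152.0], [233.0, 217.0]]
top setter 0.0395 [[257.0, 143.0], [265.0, 220.0]]
top setter 0.0515 [[257.0, 143.0], [265.0, 221.0]]
top dark 0.0395 [[287.0, 144.0], [295.0, 213.0]]
top dark 0.0515 [[288.0, 144.0], [296.0, 213.0]]
scene fixed 0.0395 [[247.0, 410.0], [299.0, 441.0]]
scene fixed 0.0515 [[247.0, 404.0], [299.0, 435.0]]
scene setter 0.0395 [[263.0, 393.0], [325.0, 428.0]]
scene setter 0.0515 [[263.0, 387.0], [326.0, 422.0]]
scene dark 0.0395 [[285.0, 381.0], [340.0, 411.0]]
scene dark 0.0515 [[286.0, 375.0], [341.0, 405.0]]
```

All three rods, including the fixed punch, show the same 5–7 px offset from their predictions. Both placed tools are therefore seated on the notch floors, so I'm handing in.

```bash
python3 -c "
from h import *
print(robot.sign_off())"
```

```text
the job is handed in; nothing more can be done
None
```

The job is handed in at about 29 s on the robot's clock: the final views show the bottle, both spools, the punch and the setter each in place, with the mallet and clip left alone; no verdict was returned.

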